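# Push the food tub home into the corner guide

### The arm

A 6-joint arm with a two-finger parallel gripper is mounted at the origin on a cart in front of the work surface, level with it; the furniture and walls round the work are solid. World frame = base frame: x ahead of the robot, y to its left, z up, the work surface at z = 0. Lengths are in mm, angles in rad, forces in N, time in s.
With the tool pointing down it reaches from about 425 to 1125 mm from the base axis. Payload 14.9 kg.
Tool frame: the origin (TCP) lies between the finger pads; the fingertips stand 25 mm ahead of it and the grasp point (between the pads) lies 6 mm ahead of it (arm.tcp_to_tips is the distance from the TCP to the fingertips, in mm); z points along the fingers, y is the line along which they close (so a half turn about z gives the same grasp; the last joint's range is limited). The gripper opens to 91 mm and grips with 3 to 60 N. Pads are 32 mm wide; open, the fingers measure 118 mm over their backs; the gripper's body (76 mm by 178 mm) begins 60 mm behind the grasp point.
Start: joints at [-1.279, 0.379, 1.734, -0, 1.028, -0.033], TCP at [223.379, -663.415, 238.932] pointing down, gripper open.
Joint ranges: [-2.77, 2.77], [-0.74, 2.19], [0, 2.66], [-1.06, 4.2], [0.31, 2.87], [-3.08, 3.08]. Speed limits (rad/s): [1.89, 1.89, 2.39, 3.14, 3.14, 3.14].

### API

Orientations are given as a rotation vector (axis times angle).
In Python, from cell import arm gives the robot as it stands.
- The arm moves only by the tool advance, called after "Emit:" in YAML: its name, and indented under it one key for each argument. Schema: {"type":"object","properties":{"moves":{"type":"object","properties":{"aperture":{"type":"array","items":{"type":"number"},"minItems":1,"maxItems":20},"dx":{"type":"array","items":{"type":"number"},"minItems":1,"maxItems":20},"dy":{"type":"array","items":{"type":"number"},"minItems":1,"maxItems":20},"dz":{"type":"array","items":{"type":"number"},"minItems":1,"maxItems":20},"spin":{"type":"array","items":{"type":"number"},"minItems":1,"maxItems":20}},"additionalProperties":false,"required":["aperture","dx","dy","dz","spin"]},"only":{"type":"string"},"quiet":{"type":"boolean"},"lines":{"type":"string"}},"required":["moves"],"additionalProperties":false}. moves is an object with one list for each field, all of the same length, 1 to 20, a row being the entries at one place: aperture (the finger opening in mm), dx, dy, dz (the shift in m), spin (a turn about the tool's z in units of 0.25 rad); each row is the pose to reach, as a shift and turn from the pose commanded when the call began, along the tool's axes at that moment; what a row does not reach only later rows make up. A row lasts 1/12 s, in which the tool goes at most 41.7 mm and 0.125 rad, less where a joint would pass 70% of its speed; a pose out of reach is approached as far as the arm can. The fingers move at their own pace and stop on an object; the grip force is fixed at half the most. Time passes only in rows, so rows that do not move let the fingers close. The tool returns the time, the measured TCP pose, the force, the opening and the grip force at its end. only (a regular expression) keeps the lines of the reply that match it, lines (a string "A,B") keeps lines A to B, and quiet returns only ok. Input that does not fit is refused with a message, and nothing moves.
- arm.sense(): the state, without advancing time (a new reading comes with each control period).
- arm.snapshot(name): name is "side" or "top"; returns a dict with "pixels" (400x640x3 uint8, blue, green, red), "camera_matrix" (3x3 intrinsics, pixels), "pose" (4x4, takes a point from camera to world coordinates). Camera axes: x right, y down, z forward; pixel columns grow to the right and rows downward; lengths in mm; the calibration is good to about 2 mm. A picture is of the moment at which its call begins. There is no depth.
- arm.close_job(): hands the job in; it is judged then, once.
The state is a dict: "time": time; "joints": joint angles; "qd": joint speeds; "effort": joint torques, N m; "tool_pos": TCP position; "eef_rot": TCP orientation; "force": force on the tool from outside, world axes, zero at the start; "wrist_torque": the same for the moment, N m; "width": finger opening in mm; "grasp_force": force on a finger pad.
Only numpy, scipy, OpenCV 4.12 (cv2) and the standard library are available. Lean on these libraries where they do the work, as an engineer would, in place of code of your own. Each camera call takes 0.05 s, during which the arm holds its last target. There are 200 camera calls.

### The job

Push the lidded food tub along the table into the steel corner guide until its long side lies flush along the long wall and its end is up against the short wall. Only push it with the fingers: do not pick it up or tip it. Leave the other things on the table where they stand.

Things in the scene. Friction and masses are not known exactly. Their poses are not given: they have to be found in the camera images.
- food_tub: Closed clear food tub with a flat lid, a rounded rectangle, about 0.45 kg, loose. The lid (fixed on) is its widest part: 120 mm along the tub's x, 188 mm along its y (the long way), rim from 53 to 62 mm above the table; the walls below taper inwards a little. Origin: centre of the underside, z = 0 when it stands on the table; z up.
- corner_guide: L-shaped guide of folded bare steel, screwed to the table; walls 74 mm high, 5 mm thick. Origin: inner corner of the walls, at table height; z up. Long wall: inner face is the plane x = 0, runs 440 mm along -y (to the right). Short wall: inner face y = 0, runs 150 mm along -x (towards the robot). The tub belongs in the corner on the -x, -y side, its long side on the long wall.
- timer: Bystander: round kitchen dial timer, 67 x 66 x 61 mm high, loose, near the robot on the left. Origin: centre of the underside.
- bowl: Bystander: small bowl, 100 mm across, 46 mm high, loose, near the robot further left. Origin: centre of the underside.
- shaker: Bystander: salt shaker, 44 mm across, 90 mm high, loose, near the robot on the right. Origin: centre of the underside.

How it is judged:
By the outcome, as a careful person would: the job done as asked, in the order asked, and still so for the second after the job is handed in, with the robot touching nothing.
It also fails if it takes over 64 s, if anything falls off the work surface, if the arm or the gripper's body presses on something with over 40 N, if the wrist force passes 120 N, or if a joint passes its speed limit or range.

## Working session

There is one attempt and no reset: what is moved stays moved. The work goes in short steps, Python scripts to look and compute and a tool call to move; the robot and the scene stay as the last step left them, time stands still between calls to the robot, and variables do not carry over. Pictures are saved under pics/ and viewed, at most 10 in all, crops included, and the job is handed in when it is done.

```bash
mkdir -p pics; ls; python3 - <<'E'
from cell import arm
import cv2,numpy as np
for n in("top","side"):
    s=arm.snapshot(n);cv2.imwrite(f"pics/{n}0.png",s["pixels"]);print(n,np.round(s["camera_matrix"],1).tolist(),np.round(s["pose"],3).tolist())
s=arm.sense();print(s["time"],s["tool_pos"],s["eef_rot"],s["width"])
E
```

```text
cell.py
pics
top [[430.3, 0.0, 329.9], [0.0, 430.3, 194.6], [0.0, 0.0, 1.0]] [[-0.023, -0.993, 0.116, 416.545], [-1.0, 0.025, 0.018, -57.508], [-0.021, -0.116, -0.993, 1303.354], [0.0, 0.0, 0.0, 1.0]]
side [[515.4, 0.0, 325.9], [0.0, 515.4, 197.8], [0.0, 0.0, 1.0]] [[-0.793, -0.536, 0.289, 147.113], [-0.609, 0.701, -0.372, 445.278], [-0.003, -0.471, -0.882, 1209.707], [0.0, 0.0, 0.0, 1.0]]
0.1 [ 223.28680083 -663.08553899  238.36552457] [-3.09931230e+00 -5.07793981e-01  1.76352772e-04] 90.98385914320322
```

View pics/top0.png

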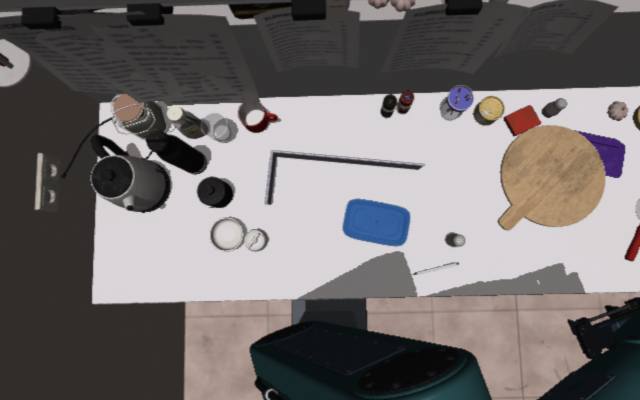

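View pics/side0.png

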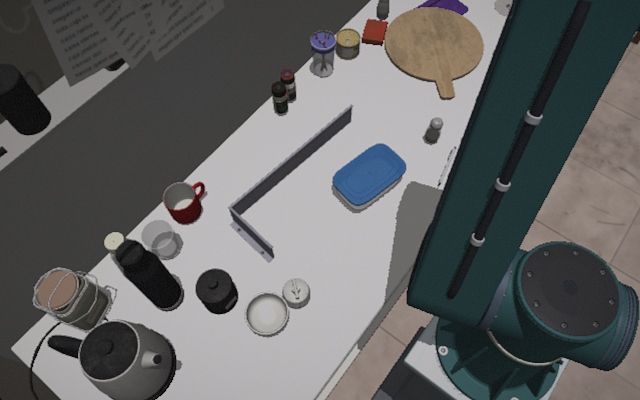

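Top view: the blue lid is centred at about (377,222). The guide's corner is near (275,155), with the long wall running to (423,166) and the short wall to (268,203). The shaker is at (456,240), and the timer and bowl are at (255,240) and (228,234). The side view agrees.

```bash
cat >h.py <<'E'
import cv2,numpy as np
from cell import arm
def ray(s,uv,z):
    uv=np.atleast_2d(np.float64(uv));K,P=s["camera_matrix"],s["pose"]
    d=np.c_[uv,np.ones(len(uv))]@np.linalg.inv(K).T@P[:3,:3].T;o=P[:3,3]
    return (o+d*((z-o[2])/d[:,2])[:,None])[:,:2]
def lid(s):
    h=cv2.cvtColor(s["pixels"],cv2.COLOR_BGR2HSV);m=cv2.inRange(h,(95,110,60),(118,255,255))
    c=max(cv2.findContours(m,cv2.RETR_EXTERNAL,cv2.CHAIN_APPROX_NONE)[0],key=cv2.contourArea)
    w=ray(s,c[:,0]+0.,60).astype(np.float32);(cx,cy),(a,b),t=cv2.minAreaRect(w)
    if a>b:a,b,t=b,a,t+90   # t: direction of short side
    t=(t+90)%180-90
    return np.round([cx,cy,a,b,t],1), np.round(cv2.boxPoints(cv2.minAreaRect(w))).tolist()
E
python3 - <<'E'
from h import *
for n in("top","side"):
    s=arm.snapshot(n);print(n,*lid(s))
    I=s["pixels"];cv2.imwrite(f"pics/{n}c.png",cv2.resize(I[135:215,255:435] if n=="top" else I[90:265,220:365],None,fx=4,fy=4 if n=="top" else 3.4,interpolation=cv2.INTER_CUBIC) if n=="top" else cv2.resize(I[90:265,220:365],None,fx=3.4,fy=3.4,interpolation=cv2.INTER_CUBIC))
    T={"top":[(456,240),(255,240),(228,234)],"side":[(436,125),(296,292),(267,314)]}[n]
    for p,z in zip(T,(90,61,46) if n=="top" else (80,61,46)):print(ray(s,p,z).round())
E
```

```text
top [ 479.4 -165.8  115.3  184.7  -12.1] [[404.0, -244.0], [516.0, -268.0], [555.0, -88.0], [442.0, -63.0]]
[[ 422. -383.]]
[[436. 185.]]
[[455. 267.]]
side [ 478.  -166.3  117.3  187.1  -12.3] [[401.0, -245.0], [515.0, -270.0], [555.0, -87.0], [441.0, -62.0]]
[[ 417. -387.]]
[[428. 198.]]
[[452. 275.]]
```

View pics/topc.png

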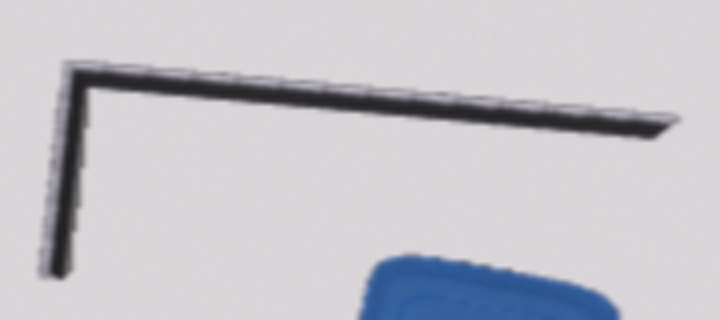

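View pics/sidec.png

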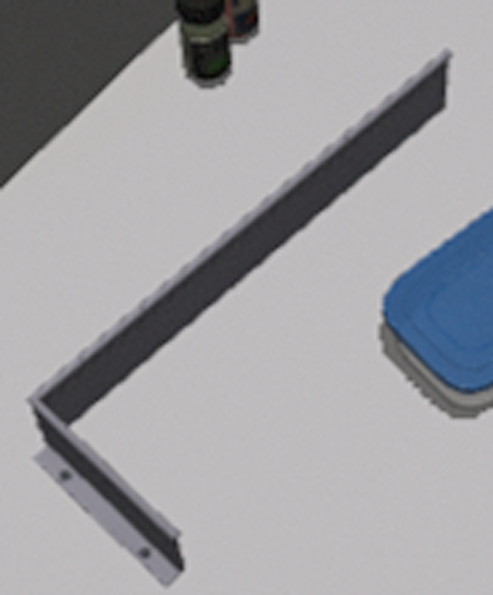

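The crops show the dark inner faces of the walls. In the top crop (4x) the foot of the long wall runs from (88,88) to (652,138), and the foot of the short wall from (87,90) to (69,272). In the side crop (3.4x) the long foot runs from (70,425) to (447,105).

```bash
python3 - <<'E'
from h import *
s=arm.snapshot("top");f=lambda p:(np.array(p)+.5)/4-.5+[255,135]
print("foot long",ray(s,f([(88,88),(652,138)]),0).round(1).tolist()," top",ray(s,f([(85,71),(665,122)]),74).round(1).tolist())
print("foot short",ray(s,f([(87,90),(69,272)]),0).round(1).tolist()," top",ray(s,f([(76,80),(52,272)]),74).round(1).tolist())
t=arm.snapshot("side");g=lambda p:(np.array(p)+.5)/3.4-.5+[220,90]
print("side foot",ray(t,g([(70,425),(447,105)]),0).round(1).tolist(),"top",ray(t,g([(38,402),(450,58)]),74).round(1).tolist())
from scipy.spatial.transform import Rotation as R
print(R.from_rotvec(arm.sense()["eef_rot"]).as_matrix().round(3).tolist())
E
```

```text
foot long [[691.5, 128.7], [640.9, -303.2]]  top [[688.6, 120.2], [639.6, -299.2]]
foot short [[690.0, 129.5], [549.1, 144.4]]  top [[682.1, 126.8], [541.9, 145.2]]
side foot [[690.6, 110.8], [639.2, -310.2]] top [[688.3, 131.6], [634.9, -303.4]]
[[0.948, 0.319, -0.0], [0.319, -0.948, 0.0], [0.0, -0.0, -1.0]]
```
Guide: long wall direction from corner to end: (-50,-430) → yaw about -6.7deg (rotation: y axis = (sinish...) local -y dir = (-0.116,-0.993): y axis = (0.116,0.993) → yaw θ with y=(-sin,cos) → θ=-6.65°). Length 435 ok. Corner ≈ (689.5,128). Tub yaw -12.2. Tub center (478.7,-166). Needs rotate +5.5° CCW.

Units first: shifts go in m and turns go in units of 0.25 rad. So 303 mm is 0.303, -396 mm is -0.396, 0.441 rad is 1.764.

Emit:
advance:
  moves: {"aperture": [91, 91, 91, 91, 91, 91, 91, 91, 91, 91, 91, 91, 91, 91, 91, 91, 91, 91], "dx": [0.303, 0.303, 0.303, 0.303, 0.303, 0.303, 0.303, 0.303, 0.303, 0.303, 0.303, 0.303, 0.303, 0.303, 0.303, 0.303, 0.303, 0.303], "dy": [-0.396, -0.396, -0.396, -0.396, -0.396, -0.396, -0.396, -0.396, -0.396, -0.396, -0.396, -0.396, -0.396, -0.396, -0.396, -0.396, -0.396, -0.396], "dz": [0.1, 0.1, 0.1, 0.1, 0.1, 0.1, 0.1, 0.1, 0.1, 0.1, 0.1, 0.1, 0.1, 0.1, 0.1, 0.1, 0.1, 0.1], "spin": [1.764, 1.764, 1.764, 1.764, 1.764, 1.764, 1.764, 1.764, 1.764, 1.764, 1.764, 1.764, 1.764, 1.764, 1.764, 1.764, 1.764, 1.764]}

```text
time: 1.8
tool_pos: [384.1, -192.5, 139.2]
eef_rot: [3.136, -0.185, 0.001]
force: [0.3, 0.2, 0.1]
width: 90.9
grasp_force: 0.0
```

```bash
python3 - <<'E'
from h import *
from scipy.spatial.transform import Rotation as R
s=arm.sense();print(s["joints"],R.from_rotvec(s["eef_rot"]).as_matrix().round(3).tolist())
E
```

```text
[-5.18858735e-01  1.14876603e-01  2.30951178e+00 -2.66429604e-05
  7.16672511e-01  1.16985198e+00] [[0.993, -0.118, 0.0], [-0.118, -0.993, -0.0], [0.0, 0.0, -1.0]]
```

Reached. Next I lower the tips to about 20 mm above the table, 94 mm down.

In the tool's units: 94 mm is 0.094, 85 mm is 0.085.

Emit:
advance:
  moves: {"aperture": [91, 91, 91, 91, 91, 91], "dx": [0, 0, 0, 0, 0, 0], "dy": [0, 0, 0, 0, 0, 0], "dz": [0.03, 0.06, 0.085, 0.094, 0.094, 0.094], "spin": [0, 0, 0, 0, 0, 0]}

```text
time: 2.3
tool_pos: [384.2, -191.9, 45.3]
eef_rot: [-3.136, 0.184, 0.001]
force: [0.3, 0.1, 1.1]
width: 90.9
grasp_force: 0.0
```

```bash
python3 - <<'E'
from h import *
s=arm.snapshot("side");print(lid(s));cv2.imwrite("pics/s2.png",s["pixels"])
E
```

```text
(array([ 478.2, -166.7,  116.9,  187.8,  -12.3]), [[401.0, -246.0], [515.0, -271.0], [555.0, -87.0], [441.0, -63.0]])
```

View pics/s2.png

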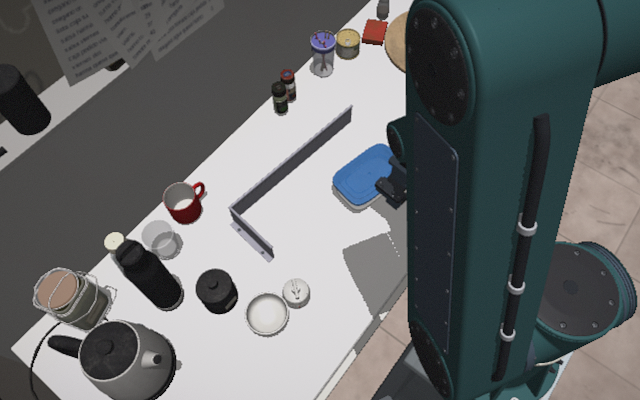

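The gripper is down behind the tub's near side (around pixel 395,185), and the tub hasn't moved. I'll push gently along tool x.

In the tool's units: 90 mm is 0.09, 100 mm is 0.1.

Emit:
advance:
  moves: {"aperture": [91, 91, 91, 91, 91, 91, 91, 91, 91, 91, 91, 91, 91, 91, 91, 91, 91, 91, 91, 91], "dx": [0.005, 0.01, 0.015, 0.02, 0.025, 0.03, 0.035, 0.04, 0.045, 0.05, 0.055, 0.06, 0.065, 0.07, 0.075, 0.08, 0.085, 0.09, 0.095, 0.1], "dy": [0, 0, 0, 0, 0, 0, 0, 0, 0, 0, 0, 0, 0, 0, 0, 0, 0, 0, 0, 0], "dz": [0, 0, 0, 0, 0, 0, 0, 0, 0, 0, 0, 0, 0, 0, 0, 0, 0, 0, 0, 0], "spin": [0, 0, 0, 0, 0, 0, 0, 0, 0, 0, 0, 0, 0, 0, 0, 0, 0, 0, 0, 0]}

```text
time: 4.02
tool_pos: [484.0, -203.1, 44.9]
eef_rot: [-3.136, 0.182, 0.0]
force: [-3.1, 0.3, 1.8]
width: 91.1
grasp_force: 1.6
```

```bash
python3 - <<'E'
from h import *
for n in("side","top"):s=arm.snapshot(n);print(lid(s))
cv2.imwrite("pics/t3.png",s["pixels"])
E
```

```text
(array([ 561.6, -170.5,  119. ,  174.9,  -15.9]), [[480.0, -238.0], [595.0, -271.0], [643.0, -103.0], [528.0, -70.0]])
(array([ 564.3, -178. ,  112.9,  185.2,  -12. ]), [[490.0, -257.0], [600.0, -280.0], [639.0, -99.0], [528.0, -76.0]])
```

View pics/t3.png

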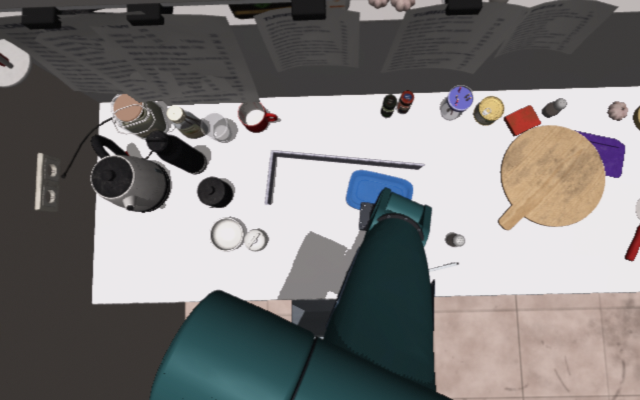

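The lid has moved up to around (380,190), partly hidden by the arm, and is nearing the long wall. About 30 mm remain, so I'll continue in smaller steps and watch the force.

Emit:
advance:
  moves: {"aperture": [91, 91, 91, 91, 91, 91, 91, 91, 91], "dx": [0.004, 0.008, 0.012, 0.016, 0.019, 0.022, 0.024, 0.026, 0.026], "dy": [0, 0, 0, 0, 0, 0, 0, 0, 0], "dz": [0, 0, 0, 0, 0, 0, 0, 0, 0], "spin": [0, 0, 0, 0, 0, 0, 0, 0, 0]}

```text
time: 4.87
tool_pos: [509.7, -206.1, 45.0]
eef_rot: [3.136, -0.182, 0.001]
force: [-1.9, 0.3, -0.1]
width: 90.9
grasp_force: 0.7
```

```bash
python3 - <<'E'
from h import *
for n in("side","top"):s=arm.snapshot(n);print(lid(s))
E
```

```text
(array([ 588.5, -174.4,  119.8,  174. ,  -14.9]), [[508.0, -243.0], [624.0, -274.0], [669.0, -106.0], [553.0, -75.0]])
(array([ 589.5, -180.9,  116.2,  184.9,  -13.1]), [[512.0, -258.0], [625.0, -284.0], [667.0, -104.0], [554.0, -78.0]])
```

```bash
cat >>h.py <<'E'
C=np.array([689.5,128.]);th=np.deg2rad(-6.65);G=np.array([[np.cos(th),np.sin(th)],[-np.sin(th),np.cos(th)]])
def edges(s):
    h=cv2.cvtColor(s["pixels"],cv2.COLOR_BGR2HSV);m=cv2.inRange(h,(95,110,60),(118,255,255))
    c=max(cv2.findContours(m,cv2.RETR_EXTERNAL,cv2.CHAIN_APPROX_NONE)[0],key=cv2.contourArea)
    g=(ray(s,c[:,0]+0.,60)-C)@G.T
    lo,hi=g.min(0).round(1),g.max(0).round(1);out=[]
    for y in range(int(lo[1])+10,int(hi[1])-5,20):
        k=abs(g[:,1]-y)<6
        if k.any():out.append((y,round(g[k,0].max(),1),round(g[k,0].min(),1)))
    return lo,hi,out
E
python3 - <<'E'
from h import *
for n in("side","top"):s=arm.snapshot(n);print(n,*edges(s))
I=s["pixels"][140:240,250:450];cv2.imwrite("pics/t4.png",cv2.resize(I,None,fx=4,fy=4))
E
```

```text
side [-122.  -405.3] [  -0.4 -222.5] [(-395, np.float64(-19.1), np.float64(-40.1)), (-375, np.float64(-14.2), np.float64(-64.5)), (-355, np.float64(-11.3), np.float64(-78.0)), (-335, np.float64(-8.8), np.float64(-81.0)), (-315, np.float64(-5.9), np.float64(-68.4)), (-295, np.float64(-3.4), np.float64(-121.7)), (-275, np.float64(-0.9), np.float64(-120.5)), (-255, np.float64(-0.4), np.float64(-117.4)), (-235, np.float64(-8.2), np.float64(-110.8))]
top [-115.7 -411.4] [-1.000e-01 -2.235e+02] [(-401, np.float64(-23.8), np.float64(-70.2)), (-381, np.float64(-16.8), np.float64(-67.0)), (-361, np.float64(-12.5), np.float64(-59.3)), (-341, np.float64(-8.4), np.float64(-52.0)), (-321, np.float64(-6.5), np.float64(-69.6)), (-301, np.float64(-2.9), np.float64(-94.8)), (-281, np.float64(-1.2), np.float64(-93.7)), (-261, np.float64(-0.1), np.float64(-115.7)), (-241, np.float64(-4.6), np.float64(-111.2))]
```

View pics/t4.png

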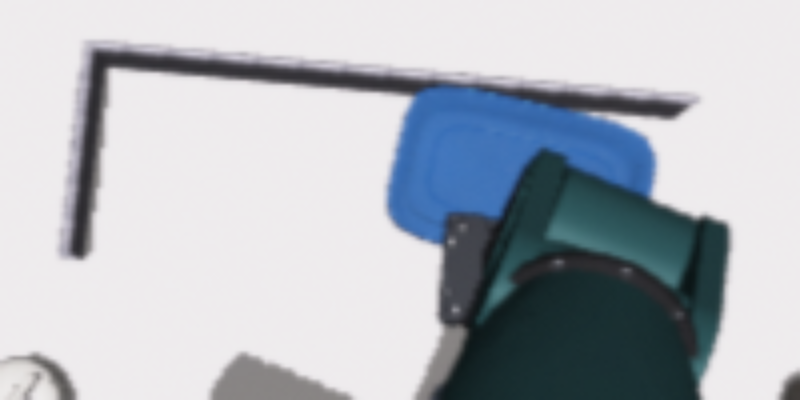

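The far left corner of the lid is against the wall, at pixel (420,88) in the crop. The right end is still about 20 mm off because the right finger sits at the tub's rounded corner. I'll back off, shift 20 mm left so both fingers bear on the straight side, and press it square.

In the tool's units: -20 mm is -0.02, -14 mm is -0.014.

Emit:
advance:
  moves: {"aperture": [91, 91, 91, 91, 91, 91, 91, 91, 91, 91, 91, 91], "dx": [-0.01, -0.02, -0.02, -0.014, -0.009, -0.005, -0.002, 0, 0.002, 0.004, 0.005, 0.005], "dy": [0, -0.008, -0.02, -0.02, -0.02, -0.02, -0.02, -0.02, -0.02, -0.02, -0.02, -0.02], "dz": [0, 0, 0, 0, 0, 0, 0, 0, 0, 0, 0, 0], "spin": [0, 0, 0, 0, 0, 0, 0, 0, 0, 0, 0, 0]}

```text
time: 6.07
tool_pos: [516.6, -187.1, 44.8]
eef_rot: [-3.136, 0.183, 0.002]
force: [-5.1, -3.3, 3.4]
width: 90.9
grasp_force: 2.9
```

```bash
python3 - <<'E'
from h import *
for n in("side","top"):
  s=arm.snapshot(n);a,b,o=edges(s);print(n,a,b,[(y,float(p)) for y,p,q in o])
E
```

```text
side [-117.2 -386.2] [   1.7 -219.9] [(-376, -5.3), (-356, -2.8), (-336, -2.2), (-316, -0.1), (-296, 0.4), (-276, 1.3), (-256, 1.5), (-236, -4.1)]
top [-109.  -407.5] [   1. -222.] [(-397, -9.4), (-377, -4.7), (-357, -3.3), (-337, -1.9), (-317, -0.8), (-297, 0.1), (-277, 1.0), (-257, -0.3), (-237, -1.9)]
```

Emit:
advance:
  moves: {"aperture": [91, 91, 91, 91], "dx": [0.001, 0.002, 0.003, 0.003], "dy": [0, 0, 0, 0], "dz": [0, 0, 0, 0], "spin": [0, 0, 0, 0]}

```text
time: 6.5
tool_pos: [518.8, -187.4, 44.7]
eef_rot: [-3.136, 0.183, 0.004]
force: [-10.9, -4.8, 6.3]
width: 91.2
grasp_force: 5.3
```

```bash
python3 - <<'E'
from h import *
for n in("side","top"):
  s=arm.snapshot(n);a,b,o=edges(s);print(n,a,b,[(y,float(p)) for y,p,q in o])
E
```

```text
side [-117.2 -384.3] [   1.5 -219.6] [(-374, -3.3), (-354, -1.2), (-334, -0.3), (-314, 0.3), (-294, 0.8), (-274, 1.3), (-254, 1.5), (-234, -2.1)]
top [-109.  -406.1] [   1.2 -220.9] [(-396, -9.1), (-376, -2.3), (-356, -0.9), (-336, -2.2), (-316, -1.1), (-296, 0.3), (-276, 1.2), (-256, -0.3), (-236, -2.2)]
```

In the tool's units: 3 mm is 0.003, 1 mm is 0.001.

Emit:
advance:
  moves: {"aperture": [91, 91, 91, 91], "dx": [0.001, 0.002, 0.003, 0.003], "dy": [0, 0, 0, 0], "dz": [0, 0, 0, 0], "spin": [0, 0, 0, 0]}

```text
time: 6.93
tool_pos: [519.3, -187.3, 44.3]
eef_rot: [-3.135, 0.183, 0.012]
force: [-27.9, -6.8, 20.4]
width: 91.4
grasp_force: 14.0
```

```bash
python3 - <<'E'
from h import *
for n in("side","top"):
  s=arm.snapshot(n);a,b,o=edges(s);print(n,a,b,[(y,float(p)) for y,p,q in o])
E
```

```text
side [-117.2 -384.3] [   1.9 -219.6] [(-374, -3.3), (-354, -0.8), (-334, -0.3), (-314, 0.3), (-294, 0.8), (-274, 1.3), (-254, 1.2), (-234, -4.4)]
top [-109.  -405.6] [   1.2 -220.9] [(-395, -6.7), (-375, -2.3), (-355, -0.9), (-335, -0.0), (-315, -1.1), (-295, 0.1), (-275, 1.2), (-255, -0.3), (-235, -2.2)]
```

The force jump to 28 N means the long side is flush (the wall's yaw is about -7°, as the side view measured). Next I retreat, lift and turn 90° to get behind the right end, with the fingers narrowed to 60 mm to clear the wall.

In the tool's units: 116 mm is 0.116, 50 mm is 0.05, -1.566 rad is -6.264.

Emit:
advance:
  moves: {"aperture": [91, 91, 91, 91, 60, 60, 60, 60, 60, 60, 60, 60, 60, 60, 60, 60, 60, 60, 60], "dx": [-0.015, -0.03, -0.03, -0.03, -0.03, 0, 0.02, 0.04, 0.065, 0.065, 0.065, 0.065, 0.065, 0.065, 0.065, 0.065, 0.065, 0.065, 0.065], "dy": [0, 0, 0, 0, 0.02, 0.05, 0.08, 0.116, 0.116, 0.116, 0.116, 0.116, 0.116, 0.116, 0.116, 0.116, 0.116, 0.116, 0.116], "dz": [0, 0, -0.04, -0.08, -0.11, -0.11, -0.11, -0.11, -0.11, -0.11, -0.11, -0.11, -0.11, -0.11, -0.11, -0.11, -0.11, -0.11, -0.11], "spin": [0, 0, 0, 0, -0.48, -0.96, -1.44, -1.92, -2.4, -2.88, -3.36, -3.84, -4.32, -4.8, -5.28, -5.76, -6.264, -6.264, -6.264]}

```text
time: 8.62
tool_pos: [574.0, -310.4, 154.9]
eef_rot: [2.356, 2.078, 0.0]
force: [-0.1, 0.1, -1.1]
width: 60.0
grasp_force: 0.0
```

```bash
python3 - <<'E'
from h import *
from scipy.spatial.transform import Rotation as R
s=arm.sense();print(s["joints"].round(2),R.from_rotvec(s["eef_rot"]).as_matrix().round(3).tolist())
for n in("side","top"):
  s=arm.snapshot(n);print(n,lid(s),*edges(s)[:2])
E
```

```text
[-0.53  0.41  1.87  0.    0.86 -0.41] [[0.125, 0.992, 0.0], [0.992, -0.125, -0.0], [-0.0, 0.0, -1.0]]
side (array([ 594.2, -177.1,  120. ,  188.5,   -8.7]), [[521.0, -261.0], [639.0, -279.0], [668.0, -93.0], [549.0, -75.0]]) [-120.7 -408.7] [   1.7 -219.2]
top (array([ 595.3, -177.1,  117.8,  185. ,   -8.9]), [[523.0, -259.0], [639.0, -278.0], [668.0, -95.0], [551.0, -77.0]]) [-118.8 -407. ] [   1.  -220.9]
```

In the tool's units: 110 mm is 0.11, 20 mm is 0.02.

Emit:
advance:
  moves: {"aperture": [60, 60, 60, 60, 60, 60, 60, 60, 60, 60, 60, 60, 60, 60, 60, 60, 60, 60, 60, 60], "dx": [0, 0, 0, 0, 0.008, 0.014, 0.02, 0.026, 0.032, 0.038, 0.044, 0.05, 0.056, 0.062, 0.068, 0.074, 0.08, 0.086, 0.092, 0.098], "dy": [0, 0, 0, 0, 0, 0, 0, 0, 0, 0, 0, 0, 0, 0, 0, 0, 0, 0, 0, 0], "dz": [0.04, 0.08, 0.105, 0.11, 0.11, 0.11, 0.11, 0.11, 0.11, 0.11, 0.11, 0.11, 0.11, 0.11, 0.11, 0.11, 0.11, 0.11, 0.11, 0.11], "spin": [0, 0, 0, 0, 0, 0, 0, 0, 0, 0, 0, 0, 0, 0, 0, 0, 0, 0, 0, 0]}

```text
time: 10.38
tool_pos: [586.1, -212.9, 45.8]
eef_rot: [2.35, 2.082, 0.001]
force: [-0.7, -6.3, 5.0]
width: 60.0
grasp_force: 3.1
```

```bash
python3 - <<'E'
from h import *
for n in("side","top"):
  s=arm.snapshot(n);a,b,o=edges(s);print(n,lid(s)[0],a,b,[(y,float(p)) for y,p,q in o])
I=s["pixels"][140:240,250:450];cv2.imwrite("pics/t5.png",cv2.resize(I,None,fx=4,fy=4))
E
```

```text
side [ 598.7 -104.8  119.7  190.    -6.3] [-123.  -336.7] [  -3.2 -146.7] [(-326, -9.8), (-306, -5.0), (-286, -4.1), (-266, -3.6), (-246, -3.4), (-226, -3.5), (-206, -4.5), (-186, -4.3), (-166, -7.9)]
top [601.9 -88.3 117.9 155.9  -6.7] [-120.9 -303. ] [  -3. -147.] [(-293, -3.4), (-273, -4.7), (-253, -3.6), (-233, -3.2), (-213, -4.2), (-193, -3.9), (-173, -4.7), (-153, -12.4)]
```

View pics/t5.png

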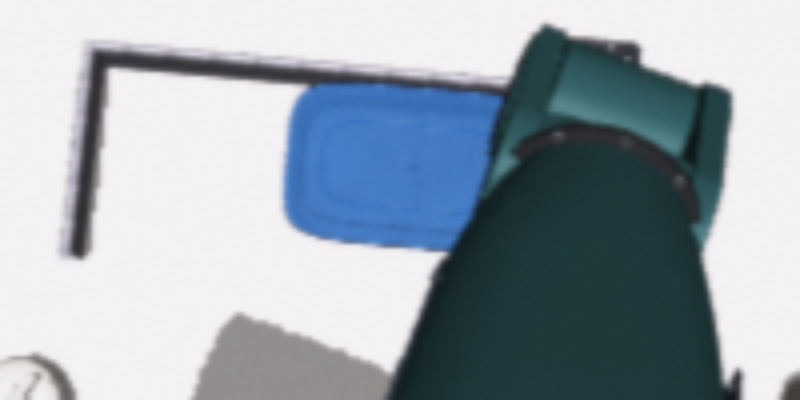

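The tub slides along the wall squarely with a gap of about 4 mm, and its leading end is 147 mm short of the short wall.

In the tool's units: 136 mm is 0.136, 132 mm is 0.132.

Emit:
advance:
  moves: {"aperture": [60, 60, 60, 60, 60, 60, 60, 60, 60, 60, 60, 60, 60, 60, 60, 60, 60, 60, 60, 60], "dx": [0.007, 0.014, 0.021, 0.028, 0.035, 0.042, 0.049, 0.056, 0.063, 0.07, 0.077, 0.084, 0.091, 0.098, 0.105, 0.112, 0.119, 0.126, 0.132, 0.136], "dy": [0, 0, 0, 0, 0, 0, 0, 0, 0, 0, 0, 0, 0, 0, 0, 0, 0, 0, 0, 0], "dz": [0, 0, 0, 0, 0, 0, 0, 0, 0, 0, 0, 0, 0, 0, 0, 0, 0, 0, 0, 0], "spin": [0, 0, 0, 0, 0, 0, 0, 0, 0, 0, 0, 0, 0, 0, 0, 0, 0, 0, 0, 0]}

```text
time: 12.15
tool_pos: [601.8, -77.1, 45.0]
eef_rot: [-2.351, -2.083, 0.0]
force: [-1.0, -5.0, 4.1]
width: 59.7
grasp_force: 2.6
```

```bash
python3 - <<'E'
from h import *
for n in("side","top"):
  s=arm.snapshot(n);a,b,o=edges(s);print(n,lid(s)[0],a,b,[(y,float(p)) for y,p,q in o])
E
```

```text
side [614.6  31.2 120.  189.7  -7. ] [-123.  -199.9] [-3.2 -9.9] [(-189, -10.6), (-169, -4.5), (-149, -3.6), (-129, -3.4), (-109, -3.2), (-89, -3.3), (-69, -4.3), (-49, -6.0), (-29, -7.9)]
top [619.3  63.8 117.8 127.4  -6.4] [-121.2 -135.4] [-3.2 -8.2] [(-125, -3.2), (-105, -4.7), (-85, -3.6), (-65, -5.4), (-45, -4.3), (-25, -8.8)]
```

Emit:
advance:
  moves: {"aperture": [60, 60, 60, 60, 60, 60], "dx": [0.003, 0.006, 0.008, 0.01, 0.011, 0.011], "dy": [0, 0, 0, 0, 0, 0], "dz": [0, 0, 0, 0, 0, 0], "spin": [0, 0, 0, 0, 0, 0]}

```text
time: 12.75
tool_pos: [603.2, -66.8, 44.9]
eef_rot: [-2.351, -2.083, 0.0]
force: [-0.6, -1.1, 0.4]
width: 60.0
grasp_force: 0.7
```

```bash
python3 - <<'E'
from h import *
for n in("side","top"):
  s=arm.snapshot(n);a,b,o=edges(s);print(n,lid(s)[0],a,b)
E
```

```text
side [615.8  40.3 119.5 187.3  -6.3] [-123.  -189.3] [-3.1 -2.1]
top [621.   75.4 117.8 124.4  -7.2] [-120.9 -122.8] [-3.2  1.9]
```

In the tool's units: 1 mm is 0.001, 3 mm is 0.003.

Emit:
advance:
  moves: {"aperture": [60, 60, 60, 60], "dx": [0.001, 0.002, 0.003, 0.003], "dy": [0, 0, 0, 0], "dz": [0, 0, 0, 0], "spin": [0, 0, 0, 0]}

```text
time: 13.18
tool_pos: [603.5, -64.5, 44.9]
eef_rot: [2.351, 2.083, -0.001]
force: [-1.7, -9.9, 0.4]
width: 60.2
grasp_force: 4.6
```

```bash
python3 - <<'E'
from h import *
for n in("side","top"):
  s=arm.snapshot(n);a,b,o=edges(s);print(n,lid(s)[0],a,b)
E
```

```text
side [615.9  41.2 119.5 185.5  -6.3] [-123.  -187.5] [-3.1 -2.1]
top [621.5  77.4 118.3 121.4  -7.5] [-120.9 -119.6] [-3.1  2.8]
```

The tub is at the short wall (about 10 N). I'll go to the near long side to close the last 3 mm or so of gap.

In the tool's units: -110 mm is -0.11, 106 mm is 0.106, 1.57 rad is 6.28.

Emit:
advance:
  moves: {"aperture": [60, 60, 60, 60, 91, 91, 91, 91, 91, 91, 91, 91, 91, 91, 91, 91, 91, 91, 91], "dx": [-0.012, -0.025, -0.025, -0.025, -0.025, 0, 0.03, 0.06, 0.09, 0.106, 0.106, 0.106, 0.106, 0.106, 0.106, 0.106, 0.106, 0.106, 0.106], "dy": [0, 0, 0, 0, 0, -0.02, -0.04, -0.06, -0.08, -0.104, -0.104, -0.104, -0.104, -0.104, -0.104, -0.104, -0.104, -0.104, -0.104], "dz": [0, 0, -0.04, -0.08, -0.11, -0.11, -0.11, -0.11, -0.11, -0.11, -0.11, -0.11, -0.11, -0.11, -0.11, -0.11, -0.11, -0.11, -0.11], "spin": [0, 0, 0, 0, 0.48, 0.96, 1.44, 1.92, 2.4, 2.88, 3.36, 3.84, 4.32, 4.8, 5.28, 5.76, 6.28, 6.28, 6.28]}

```text
time: 14.87
tool_pos: [513.2, 53.2, 155.0]
eef_rot: [-3.136, 0.184, -0.0]
force: [0.1, -0.2, 0.1]
width: 91.0
grasp_force: 0.0
```

```bash
python3 - <<'E'
from h import *
print(arm.sense()["joints"].round(2))
for n in("side","top"):
  s=arm.snapshot(n);a,b,o=edges(s);print(n,lid(s)[0],a,b)
E
```

```text
[0.06 0.22 2.14 0.   0.78 1.75]
side [619.4  67.4 118.7 132.4  -6.5] [-122.1 -134.4] [-3.2 -2.1]
top [623.7  43.8 106.6 187.4  -7.5] [-109.5 -184.7] [-2.9  2.8]
```

Emit:
advance:
  moves: {"aperture": [91, 91, 91, 91, 91, 91, 91, 91, 91, 91, 91, 91, 91, 91], "dx": [0, 0, 0, 0, 0.005, 0.01, 0.015, 0.018, 0.021, 0.024, 0.026, 0.028, 0.029, 0.029], "dy": [0, 0, 0, 0, 0, 0, 0, 0, 0, 0, 0, 0, 0, 0], "dz": [0.04, 0.08, 0.105, 0.11, 0.11, 0.11, 0.11, 0.11, 0.11, 0.11, 0.11, 0.11, 0.11, 0.11], "spin": [0, 0, 0, 0, 0, 0, 0, 0, 0, 0, 0, 0, 0, 0]}

```text
time: 16.13
tool_pos: [541.8, 50.3, 44.9]
eef_rot: [3.136, -0.188, -0.001]
force: [-0.8, 0.3, 0.3]
width: 91.0
grasp_force: 0.3
```

```bash
python3 - <<'E'
from h import *
for n in("side","top"):
  s=arm.snapshot(n);a,b,o=edges(s);print(n,lid(s)[0],a,b,[(y,float(p)) for y,p,q in o])
E
```

```text
side [623.1  87.9  90.8 115.6  83.5] [-119.2  -92.8] [-3.3 -2.1] [(-82, -3.3), (-62, -3.5), (-42, -4.8), (-22, -6.4)]
top [638.4  39.   89.7 193.  -15.6] [ -99.5 -184.7] [-2.9  2.5] [(-174, -8.4), (-154, -4.0), (-134, -2.9), (-114, -3.9), (-94, -3.1), (-74, -4.6), (-54, -3.2), (-34, -5.1), (-14, -6.9)]
```

Emit:
advance:
  moves: {"aperture": [91, 91, 91, 91, 91], "dx": [0.001, 0.002, 0.003, 0.004, 0.004], "dy": [0, 0, 0, 0, 0], "dz": [0, 0, 0, 0, 0], "spin": [0, 0, 0, 0, 0]}

```text
time: 16.65
tool_pos: [546.1, 49.8, 44.9]
eef_rot: [-3.136, 0.189, -0.0]
force: [-1.8, 0.6, 0.6]
width: 91.2
grasp_force: 1.1
```

```bash
python3 - <<'E'
from h import *
for n in("side","top"):
  s=arm.snapshot(n);a,b,o=edges(s);print(n,a,b,[(y,float(p)) for y,p,q in o])
E
```

```text
side [-115.4  -92.8] [ 0.8 -2.1] [(-82, 0.7), (-62, 0.8), (-42, -0.8), (-22, -2.5)]
top [ -96.5 -185. ] [0.5 2.2] [(-175, -5.5), (-155, -0.8), (-135, 0.3), (-115, -1.0), (-95, 0.2), (-75, -1.4), (-55, -0.2), (-35, -2.1), (-15, -3.9)]
```

In the tool's units: 3 mm is 0.003, 1 mm is 0.001.

Emit:
advance:
  moves: {"aperture": [91, 91, 91, 91], "dx": [0.001, 0.002, 0.003, 0.003], "dy": [0, 0, 0, 0], "dz": [0, 0, 0, 0], "spin": [0, 0, 0, 0]}

```text
time: 17.08
tool_pos: [547.5, 49.6, 44.7]
eef_rot: [3.136, -0.188, -0.005]
force: [-10.5, 2.0, 7.9]
width: 91.0
grasp_force: 5.8
```

Emit:
advance:
  moves: {"aperture": [91, 91, 91], "dx": [0.001, 0.002, 0.002], "dy": [0, 0, 0], "dz": [0, 0, 0], "spin": [0, 0, 0]}

```text
time: 17.33
tool_pos: [547.7, 49.4, 44.3]
eef_rot: [3.136, -0.188, -0.011]
force: [-21.6, 3.9, 16.5]
width: 91.0
grasp_force: 11.0
```

Emit:
advance:
  moves: {"aperture": [91, 91, 91, 91, 91, 91, 91, 91, 91, 91, 91, 91, 91, 91, 91, 91], "dx": [-0.015, -0.03, -0.03, -0.03, -0.03, -0.03, -0.03, -0.03, -0.03, -0.03, -0.03, -0.03, -0.03, -0.03, -0.03, -0.03], "dy": [0, 0, 0, 0, 0, 0, 0.03, 0.07, 0.11, 0.15, 0.19, 0.23, 0.27, 0.3, 0.3, 0.3], "dz": [0, 0, -0.04, -0.08, -0.12, -0.15, -0.15, -0.15, -0.15, -0.15, -0.15, -0.15, -0.15, -0.15, -0.15, -0.15], "spin": [0, 0, 0, 0, 0, 0, 0, 0, 0, 0, 0, 0, 0, 0, 0, 0]}

```text
time: 18.67
tool_pos: [485.1, -246.5, 195.1]
eef_rot: [3.135, -0.193, 0.001]
force: [0.4, 0.1, -0.3]
width: 91.1
grasp_force: 0.0
```

```bash
python3 - <<'E'
from h import *
for n in("side","top"):
  s=arm.snapshot(n);a,b,o=edges(s);print(n,lid(s)[0],a,b,[(y,float(p)) for y,p,q in o])
  cv2.imwrite("pics/%s9.png"%n,cv2.resize(s["pixels"][130:260,200:400] if n=="top" else s["pixels"][130:280,200:400],None,fx=4,fy=4))
E
```

```text
side [621.2  41.5 119.9 183.7  -6.9] [-117.8 -185.7] [ 2.3 -2.1] [(-175, -3.8), (-155, 0.5), (-135, 1.7), (-115, 1.8), (-95, 2.0), (-75, 1.8), (-55, 2.3), (-35, 0.7), (-15, -3.1)]
top [622.2  43.8 116.9 187.2  -6.7] [-115.6 -185. ] [1.3 2.2] [(-175, -5.2), (-155, -0.5), (-135, 0.9), (-115, 1.2), (-95, 0.2), (-75, 1.3), (-55, -0.2), (-35, 0.9), (-15, -3.9)]
```

View pics/top9.png

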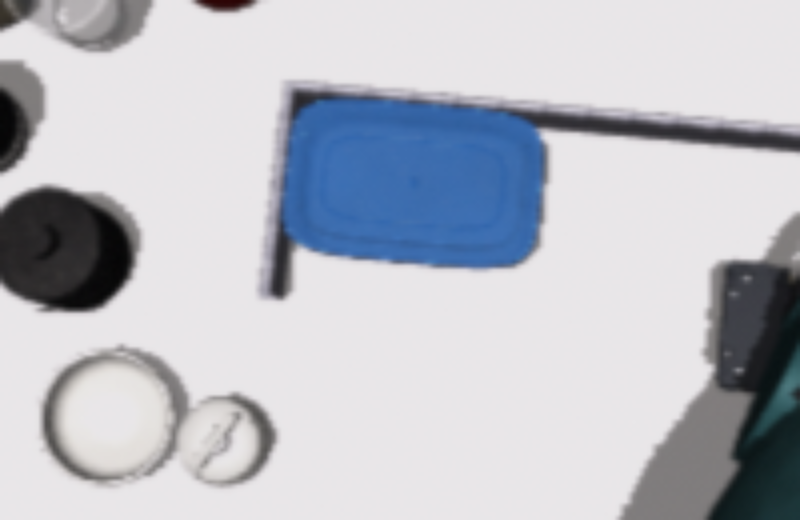

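View pics/side9.png

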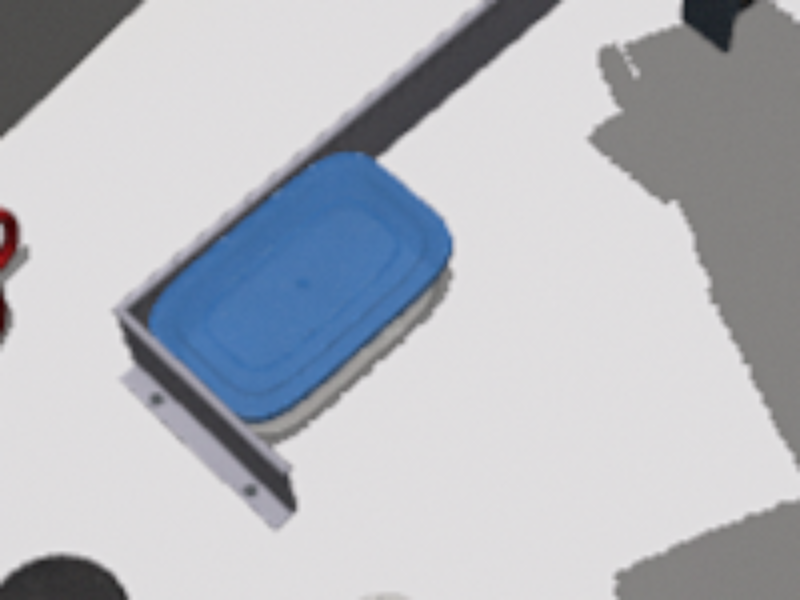

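The lid is flush along both walls in the pictures, and the bystanders are where they were. The earlier end contact was only 10 N, so I'll press the end once more to be certain.

Emit:
advance:
  moves: {"aperture": [60, 60, 60, 60, 60, 60, 60, 60, 60, 60, 60, 60, 60, 60, 60, 60, 60, 60, 60, 60], "dx": [0.02, 0.04, 0.06, 0.08, 0.097, 0.097, 0.097, 0.097, 0.097, 0.097, 0.097, 0.097, 0.097, 0.097, 0.097, 0.097, 0.097, 0.097, 0.097, 0.097], "dy": [-0.03, -0.065, -0.1, -0.135, -0.17, -0.17, -0.17, -0.17, -0.17, -0.17, -0.17, -0.17, -0.17, -0.17, -0.17, -0.17, -0.17, -0.17, -0.17, -0.17], "dz": [0, 0, 0, 0, 0, 0, 0, 0, 0, 0, 0, 0, 0, 0, 0.04, 0.08, 0.12, 0.145, 0.15, 0.15], "spin": [-0.48, -0.96, -1.44, -1.92, -2.4, -2.88, -3.36, -3.84, -4.32, -4.8, -5.28, -5.76, -6.28, -6.28, -6.28, -6.28, -6.28, -6.28, -6.28, -6.28]}

```text
time: 20.43
tool_pos: [600.9, -87.0, 43.7]
eef_rot: [-2.352, -2.079, 0.003]
force: [-0.7, 0.8, -0.6]
width: 59.7
grasp_force: 0.0
```

Emit:
advance:
  moves: {"aperture": [60, 60, 60, 60, 60, 60, 60, 60], "dx": [0.006, 0.012, 0.017, 0.02, 0.022, 0.024, 0.025, 0.025], "dy": [0, 0, 0, 0, 0, 0, 0, 0], "dz": [0, 0, 0, 0, 0, 0, 0, 0], "spin": [0, 0, 0, 0, 0, 0, 0, 0]}

```text
time: 21.1
tool_pos: [605.6, -64.5, 46.0]
eef_rot: [2.35, 2.081, 0.0]
force: [-3.4, -18.1, 7.4]
width: 60.2
grasp_force: 9.1
```

The end stops at the same place (y = -64.5) under 18 N, so it is firmly seated. I'll retreat, check and hand in.

In the tool's units: -180 mm is -0.18, -150 mm is -0.15.

Emit:
advance:
  moves: {"aperture": [60, 60, 60, 60, 60, 60, 60, 60, 60, 60, 60], "dx": [-0.012, -0.03, -0.05, -0.06, -0.06, -0.06, -0.1, -0.14, -0.18, -0.18, -0.18], "dy": [0, 0, 0, 0, 0, 0, 0, 0, 0, 0, 0], "dz": [0, 0, 0, -0.04, -0.08, -0.12, -0.15, -0.15, -0.15, -0.15, -0.15], "spin": [0, 0, 0, 0, 0, 0, 0, 0, 0, 0, 0]}

```text
time: 22.02
tool_pos: [582.6, -243.9, 195.3]
eef_rot: [2.355, 2.079, 0.0]
force: [0.5, 0.0, 0.1]
width: 60.0
grasp_force: 0.0
```

```bash
python3 - <<'E'
from h import *
for n in("side","top"):
  s=arm.snapshot(n);a,b,o=edges(s);print(n,lid(s)[0],a,b,[(y,float(p)) for y,p,q in o])
if abs(lid(s)[0][4]+6.8)<1 and b[0]>0: print(arm.close_job())
E
```

```text
side [621.3  41.6 120.2 183.3  -6.7] [-117.8 -185.4] [ 2.3 -2.1] [(-175, -5.7), (-155, 0.5), (-135, 1.7), (-115, 1.8), (-95, 2.0), (-75, 1.8), (-55, 2.3), (-35, 0.7), (-15, -3.1)]
top [622.1  44.2 117.  187.1  -6.8] [-115.6 -184.7] [1.3 2.5] [(-174, -5.2), (-154, -0.5), (-134, 0.9), (-114, 1.2), (-94, 0.2), (-74, 1.3), (-54, -0.2), (-34, 0.9), (-14, -3.9)]
the job is handed in; nothing more can be done
None
```

The tub is flush along the long wall with its end against the short wall; it was moved only by pushing, the other things were left where they stood, and the job is handed in at about 22 s of the 64 s allowed.

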